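# Pack out the mould clamp and hold it shut

## Task

The spring clamp of this casting jig is too short to reach the white mould: stand blue spacers side by side in the gap between the clamp's jaw and the mould, square and centred on the clamp, one after another until the jaw, when pushed, closes firmly on the stack before it comes to the end of its travel. Then push the clamp shut by its red block so that the stack is squeezed tight against the mould, and finish while still holding it pushed: do not let go. Do not disturb the cups and the stopwatch.

Things in the scene. Friction and masses are not known exactly. Their poses are not given: they have to be found in the camera images.
- jig: The clamping jig: an aluminium base plate screwed to the bench, 250 mm long along its x, 170 mm wide along its y, its top face 10 mm above the bench. Origin: on the bench, on the jig's centre line; the plate runs from x = -105 to +145 mm. Its x axis points from the clamp towards the mould (roughly away from the robot), z up. The plate is free of raised parts except the clamp, the mould and two small spring posts (24 mm tall) at x = -98, y = +-24 mm.
- gap_floor (a point): A fixed point on the top face of the jig's base plate, on its centre line in the gap, 20 mm behind the jig's origin (at jig x = -20 mm).
- clamp (a joint): Travel of the clamp jaw along the jig's +x, in m: 0 = fully open (as at the start), 0.030 = end of its travel, a hard stop. A return spring pushes it back open (1.8 N at 0, 3.6 N at the end), so it opens when let go.
- jaw_face (a point): Centre of the steel jaw's front face, which looks along jig +x to the mould: 25 mm above the bench. Moves with the clamp. The jaw is 60 mm wide (jig y), 12 mm thick, its top 40.5 mm above the bench. The clear gap is the distance along jig x from here to mould_edge: 53 to 82 mm with the clamp open, so the jaw alone, at the end of its travel, never reaches even one spacer standing against the mould.
- push_face (a point): Centre of the back face of the red push block fixed behind the jaw, 40 mm above the bench: the place to push, towards jig +x. The face is 36 mm wide (jig y) and reaches from 10.5 to 60.5 mm above the bench. Moves with the clamp.
- mould: White plastic casting mould, 90 mm long (jig x), 140 mm wide (jig y), 22 mm thick, with three dumbbell-shaped cavities and an aluminium stop behind it. It is fixed on the jig's base plate (squarely), at a different place each time. Origin: under the middle of the edge that faces the clamp; axes as the jig's.
- mould_edge (a point): Middle of the mould's upright edge face that looks to the clamp (along jig -x), 11 mm above the base plate (21 mm above the bench).
- stopwatch: Bystander: black stopwatch lying flat, 60 mm across, 16 mm thick. Origin under its centre.
- cup1: Bystander: clear cup, 74 mm across, 95 mm tall. Origin under its centre.
- cup2: Bystander: amber cup, 74 mm across, 95 mm tall. Origin under its centre.
- spacer1_mid (a point): Blue spacer standing on the bench, one of four alike (about 80 g). Block 20 mm thick (its x), 50 mm wide (its y), 28 mm tall, with a steel grip stem standing in the middle of its top: 10 mm (x) by 14 mm (y), from 28 to 62 mm above its underside. This point: half-way up, 31 mm above the underside, on the stem's axis; z up. A half turn about z changes nothing. Some may not be needed.
- spacer2_mid (a point): Blue spacer standing on the bench, one of four alike (about 80 g). Block 20 mm thick (its x), 50 mm wide (its y), 28 mm tall, with a steel grip stem standing in the middle of its top: 10 mm (x) by 14 mm (y), from 28 to 62 mm above its underside. This point: half-way up, 31 mm above the underside, on the stem's axis; z up. A half turn about z changes nothing. Some may not be needed.
- spacer3_mid (a point): Blue spacer standing on the bench, one of four alike (about 80 g). Block 20 mm thick (its x), 50 mm wide (its y), 28 mm tall, with a steel grip stem standing in the middle of its top: 10 mm (x) by 14 mm (y), from 28 to 62 mm above its underside. This point: half-way up, 31 mm above the underside, on the stem's axis; z up. A half turn about z changes nothing. Some may not be needed.
- spacer4_mid (a point): Blue spacer standing on the bench, one of four alike (about 80 g). Block 20 mm thick (its x), 50 mm wide (its y), 28 mm tall, with a steel grip stem standing in the middle of its top: 10 mm (x) by 14 mm (y), from 28 to 62 mm above its underside. This point: half-way up, 31 mm above the underside, on the stem's axis; z up. A half turn about z changes nothing. Some may not be needed.
There are look-alikes about, which are no part of the job. What is shaped like the part that bears spacer2_mid but pink is not meant.

How it is judged:
By the outcome, as a careful person would: the job done as asked, in the order asked, and still so for the second after the job is handed in, while the arm keeps its last pose, push and grip.
It also fails if it takes over 72 s, if anything falls off the work surface, if the arm or the gripper's body presses on something with over 40 N, if the wrist force passes 120 N, or if a joint passes its speed limit or range.

## Robot

A 6-joint arm with a two-finger parallel gripper is mounted at the origin on the work surface. World frame = base frame: x ahead of the robot, y to its left, z up, the work surface at z = 0. Lengths are in mm, angles in degrees, forces in N, time in s.
With the tool pointing down it reaches from about 350 to 1000 mm from the base axis. Payload 7.1 kg.
Tool frame: the origin (TCP) lies midway between the tips of the shut fingers; the grasp point (between the pads) lies 19 mm behind it (manip.grasp_offset is the z of the grasp point in the tool frame, in mm); z points along the fingers, y is the line along which they close (so a half turn about z gives the same grasp; the last joint's range is limited). The gripper opens to 85 mm and grips with 20 to 120 N. Pads are 22 mm wide; open, the fingers measure 114 mm over their backs; the gripper's body (76 mm by 85 mm) begins 54 mm behind the grasp point. The pads swing forward as they close: fully open they stand 13 mm farther back than shut.
Start: joints at [-69.729, 24.242, 93.386, -0, 62.372, -1.089], TCP at [227.657, -582.046, 231.319] pointing down, gripper open.
Joint ranges: [-172.04, 172.04], [-51.8, 120.97], [4.93, 147.93], [-75.15, 255.16], [6.16, 154.13], [-145.62, 145.62]. Speed limits (degrees/s): [136.94, 136.94, 172.46, 180, 180, 180].

## Interface

Orientations are given as a 3x3 rotation matrix whose columns are the frame's x, y, z axes.
In Python, from station import manip, vision, ticket, readout gives the robot as it stands. Calls block until the motion is done:
- manip.move_pose(position, orientation): joint-space move of the TCP to a pose.
- manip.movel(position, rate=150, frame=None, stop_force=None): straight line of the TCP; frame=None keeps the orientation; rate is the mean speed in mm/s. With stop_force (N) it stops when the force on the tool has changed by that much, and returns True; else False.
- manip.set_joints(angles): joint-space move.
- manip.command_gripper(opening): finger opening in mm; the grip force is fixed at half the most; returns when the fingers have stopped.
- manip.hold(seconds).
- manip.inverse_kinematics(position, orientation): joint angles nearest the present ones, or None.
- vision.read_camera(name): name is "side" or "top"; returns a dict with "img" (384x512x3 uint8, red, green, blue), "range_z" (384x512 float32, mm along the optical axis (not along the pixel's ray), 0 where there is no reading), "intrinsics" (3x3 intrinsics, pixels), "R" (3x3) and "t" (3): a world point X has camera coordinates R X + t. Camera axes: x right, y down, z forward; pixel columns grow to the right and rows downward; lengths in mm; the calibration is good to about 2 mm. A picture is of the moment at which its call begins.
A pose or a line that the arm cannot do raises manip.PlanningError and nothing moves.
- ticket.finish_job(): hands the job in; it is judged then, once.
Readings, each from a call of its own:
- readout.current_time(): time.
- readout.current_joint_pos(): joint angles.
- readout.current_joint_velocities(): joint speeds.
- readout.current_tau(): joint torques, N m.
- readout.current_tcp_pos(): TCP position.
- readout.current_ee_rot(): TCP orientation.
- readout.current_ft_force(): force on the tool from outside, world axes, zero at the start.
- readout.current_moment(): the same for the moment, N m.
- readout.current_width(): finger opening in mm.
- readout.current_finger_force(): force on a finger pad.
Only numpy, scipy, OpenCV 4.12 (cv2) and the standard library are available. Lean on these libraries where they do the work, as an engineer would, in place of code of your own. Each camera call takes 0.05 s, during which the arm holds its last target. There are 200 camera calls.

## Working session

There is one attempt and no reset: what is moved stays moved. The work goes in short steps, each a Python script; the robot and the scene stay as the last script left them, time stands still between calls to the robot, and variables do not carry over. Pictures are saved under pics/ and viewed, at most 10 in all, crops included, and the job is handed in when it is done.

```bash
ls; mkdir -p pics; python3 - <<'E'
from station import manip, vision, ticket, readout
import cv2,numpy as np
for n in("top","side"):
    c=vision.read_camera(n); np.savez(f"{n}0.npz",**{k:c[k] for k in("img","range_z","intrinsics","R","t")})
    cv2.imwrite(f"pics/{n}0.png",cv2.resize(c["img"][...,::-1],(800,600),interpolation=cv2.INTER_CUBIC))
    print(n,c["intrinsics"].tolist(),(-c["R"].T@c["t"]).tolist(),c["R"].round(3).tolist(),(c["range_z"]>0).mean())
print(manip.grasp_offset,readout.current_time())
E
```

```text
pics
top [[414.67815298792755, 0.0, 257.0256359089395], [0.0, 414.67815298792755, 187.80305363730335], [0.0, 0.0, 1.0]] [457.5100500297377, -31.44927621467882, 1002.6657939387673] [[0.017, -1.0, 0.001], [-0.995, -0.017, -0.094], [0.094, 0.001, -0.996]] 0.9959615071614584
side [[359.48703954401185, 0.0, 251.6414084327824], [0.0, 359.48703954401185, 186.13122553065432], [0.0, 0.0, 1.0]] [147.57739663962738, 567.8066441487789, 459.497599181657] [[-0.846, -0.533, -0.015], [-0.259, 0.435, -0.862], [0.466, -0.725, -0.507]] 0.9961344401041666
-18.700000000000003 0.1
```

View pics/top0.png

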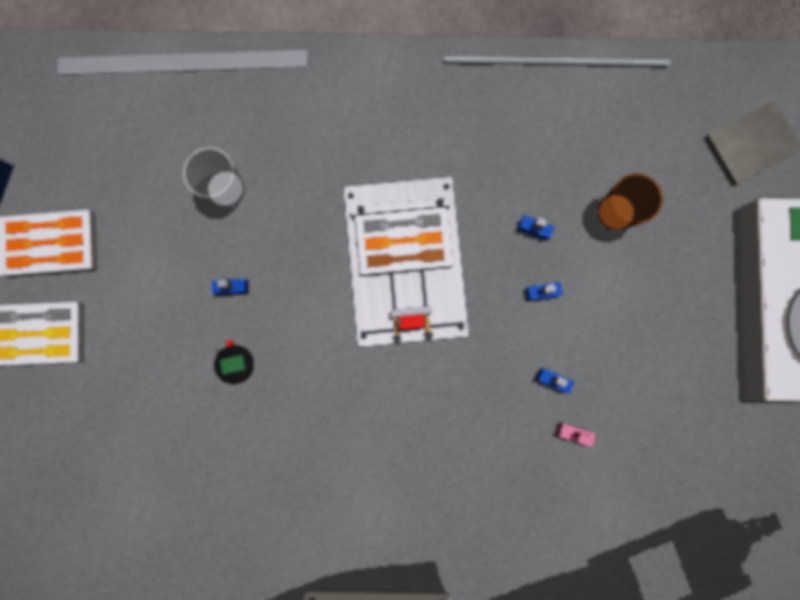

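View pics/side0.png

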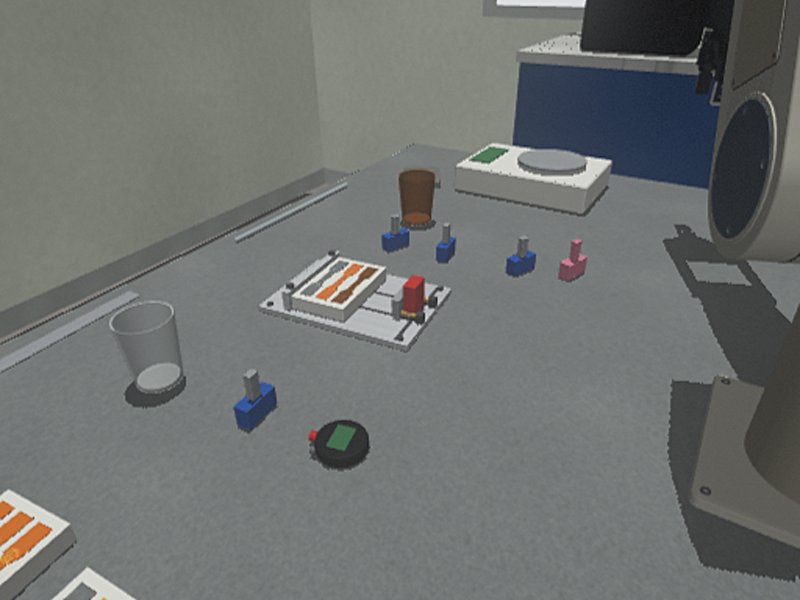

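Top view (800x600 picture): the candidates are the blue spacers at (536,228), (544,291), (555,381) and (230,287). The pink look-alike at (576,434) is not meant. The jig with its mould and the red clamp block is centred at about (405,262), and the loose moulds on the left at (45,240) and (35,335) are not the jig's. Cups are at (225,188) clear and (617,212) amber, and the stopwatch is at (234,365). I choose the three blue ones on the right first.

```bash
cat > h.py <<'E'
import numpy as np, cv2
from station import manip, vision, ticket, readout
def cloud(c):
    K,R,t=c["intrinsics"],c["R"],c["t"]; v,u=np.mgrid[:384,:512]; z=c["range_z"]
    P=np.stack([(u-K[0,2])/K[0,0]*z,(v-K[1,2])/K[1,1]*z,z],-1)
    return (P-t)@R                      # world points per pixel
def ray(c,uv,h):
    K,R,t=c["intrinsics"],c["R"],c["t"]; uv=np.atleast_2d(uv)
    d=np.c_[(uv[:,0]-K[0,2])/K[0,0],(uv[:,1]-K[1,2])/K[1,1],np.ones(len(uv))]@R
    o=-R.T@t; return o+d*((h-o[2])/d[:,2])[:,None]
def spacers(c,lift=0):
    """blue blocks: stem centre (x,y), yaw of spacer's y axis"""
    hsv=cv2.cvtColor(c["img"],cv2.COLOR_RGB2HSV); P=cloud(c)
    m=cv2.inRange(hsv,(105,120,50),(130,255,255))
    n,l,s,cen=cv2.connectedComponentsWithStats(cv2.morphologyEx(m,cv2.MORPH_CLOSE,np.ones((3,3),np.uint8)))
    out=[]
    for i in range(1,n):
        if not 60<s[i,4]<700: continue
        q=P[(l==i)&(abs(P[...,2]-28-lift)<6)]
        if len(q)<30: continue
        r=cv2.minAreaRect(q[:,:2].astype(np.float32)); b=cv2.boxPoints(r)
        e=max(b[1]-b[0],b[2]-b[1],key=np.linalg.norm)
        near=np.hypot(P[...,0]-r[0][0],P[...,1]-r[0][1])<25
        st=P[near&(P[...,2]>50+lift)&(P[...,2]<70+lift)]
        lo,hi=(st[:,:2].min(0),st[:,:2].max(0)) if len(st) else (np.zeros(2),np.zeros(2))
        out.append(dict(uv=cen[i].round(),block=np.round(r[0],1),size=np.round(r[1],1),yaw=np.degrees(np.arctan2(e[1],e[0]))%180,stem=st[:,:2].mean(0).round(1),ext=(hi-lo).round(1),zs=np.median(st[:,2]) if len(st) else 0))
    return out
E
python3 - <<'E'
from h import *
c=dict(np.load("top0.npz")); P=cloud(c); img=c["img"]
print("bench z",np.median(P[250:300,100:300,2]),P[250:300,100:300,2].std())
for s in spacers(c): print(s)
hsv=cv2.cvtColor(img,cv2.COLOR_RGB2HSV)
roi=np.zeros((384,512),bool); roi[105:230,210:310]=1
# plate: bright, unsaturated
m=((hsv[...,2]>140)&roi).astype(np.uint8)
m=cv2.morphologyEx(m,cv2.MORPH_CLOSE,np.ones((5,5),np.uint8))
k=max(cv2.findContours(m,0,2)[0],key=cv2.contourArea)[:,0].astype(float)
r=cv2.minAreaRect(ray(c,k,10)[:,:2].astype(np.float32)); b=cv2.boxPoints(r); print("plate",r)
e=max(b[1]-b[0],b[2]-b[1],key=np.linalg.norm); e=e/np.linalg.norm(e); e*=np.sign(e[0])
J=np.array([e,[-e[1],e[0]]]); o=np.array(r[0])-20*e; print("yaw",np.degrees(np.arctan2(e[1],e[0])),"origin",o)
Q=(P[...,:2]-o)@J.T; z=P[...,2]
for nm,a,bb in(("mould",28,36),("jaw",37.5,44),("red",55,66)):
    q=Q[roi&(z>a)&(z<bb)&(abs(Q[...,1])<75)]; print(nm,len(q),np.percentile(q,[0,2,50,98,100],axis=0).round(1).T.tolist(),cv2.minAreaRect(q.astype(np.float32)))
prof=[(round(float(x)),round(float(np.median(z[(abs(Q[...,1]-19)<10)&(abs(Q[...,0]-x)<1.5)])),1)) for x in range(-100,40,3)]
print(prof)
cv2.imwrite("pics/crop1.png",np.hstack([cv2.resize(img[120:300,320:400],(266,600),interpolation=2),cv2.resize(img[105:230,215:315],(480,600),interpolation=2)])[...,::-1])
E
```

```text
bench z 0.0962493059317111 59.23720897247453
{'uv': array([342., 146.]), 'block': array([ 656.8, -235.2]), 'size': array([49.5, 19.6]), 'yaw': np.float32(70.38114), 'stem': array([ 656.7, -235.1]), 'ext': array([12.2, 14.7]), 'zs': np.float64(61.763636089708676)}
{'uv': array([147., 183.]), 'block': array([557.9, 231.5]), 'size': array([19.7, 50. ]), 'yaw': np.float32(94.656555), 'stem': array([557.9, 230.6]), 'ext': array([10.8, 15.3]), 'zs': np.float64(61.03252169891912)}
{'uv': array([347., 187.]), 'block': array([ 558.8, -247.2]), 'size': array([19.5, 49.1]), 'yaw': np.float32(98.0263), 'stem': array([ 559.1, -247. ]), 'ext': array([ 9.6, 14.1]), 'zs': np.float64(61.420437709415125)}
{'uv': array([354., 243.]), 'block': array([ 423.8, -263.4]), 'size': array([50.1, 18.7]), 'yaw': np.float32(66.993744), 'stem': array([ 424.4, -263.2]), 'ext': array([11.5, 14.7]), 'zs': np.float64(61.35008599907095)}
plate ((603.857177734375, -35.11090087890625), (253.36831665039062, 173.4674530029297), 6.514864444732666)
yaw 6.514865 origin [583.98632812 -37.38012075]
mould 2194 [[-101.6, 4.4, 48.
[... 397 characters left out ...]
7.0, 17.6]] ((-76.8852767944336, -0.04038810729980469), (19.83095932006836, 35.20519256591797), 0.10584601759910583)
[(-100, 22.8), (-97, 23.6), (-94, 22.9), (-91, 10.0), (-88, 17.7), (-85, 21.7), (-82, 19.8), (-79, 40.8), (-76, 20.8), (-73, 19.9), (-70, 59.0), (-67, 27.5), (-64, 39.1), (-61, 39.9), (-58, 41.3), (-55, 40.5), (-52, 10.3), (-49, 10.1), (-46, 10.1), (-43, 9.9), (-40, 9.5), (-37, 9.8), (-34, 9.4), (-31, 11.2), (-28, 9.8), (-25, 11.1), (-22, 9.9), (-19, 10.4), (-16, 10.1), (-13, 9.7), (-10, 9.9), (-7, 9.9), (-4, 10.2), (-1, 9.5), (2, 14.7), (5, 32.5), (8, 32.0), (11, 31.7), (14, 31.3), (17, 32.6), (20, 33.2), (23, 31.9), (26, 32.0), (29, 32.4), (32, 31.9), (35, 32.0), (38, 32.0)]
```

View pics/crop1.png

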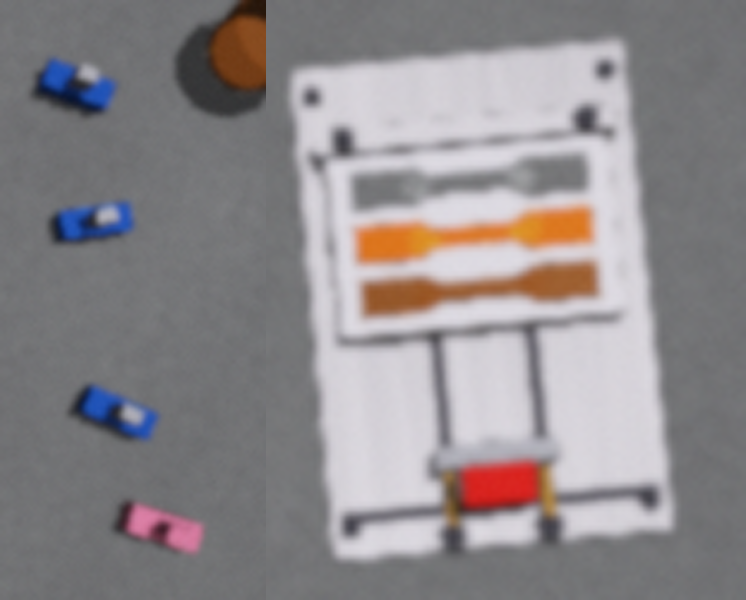

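The crop shows three blue spacers with light stems, the pink one lower down (rejected), and the jig clear. The gap measures about 57 mm, so I expect two spacers (57-40=17 mm, under the 30 mm travel). I start with the spacer at (559,-247).

```bash
cat >> h.py <<'E'
JY=6.51; O=np.array([584.0,-37.4])
def jig(x,y,z): 
    a=np.radians(JY); return [O[0]+x*np.cos(a)-y*np.sin(a),O[1]+x*np.sin(a)+y*np.cos(a),z]
def rot(th):
    a=np.radians(th); y=np.array([np.cos(a),np.sin(a),0]); z=np.array([0,0,-1.]); return np.c_[np.cross(y,z),y,z]
def best(p,th):
    c=[(abs(q[5]),t) for t in(th,th-180) for q in[manip.inverse_kinematics(p,rot(t))] if q is not None]
    return rot(min(c)[1])
def pick(x,y,th):
    manip.move_pose([x,y,130],best([x,y,130],th)); manip.command_gripper(45)
    manip.movel([x,y,31]); manip.command_gripper(0)
    print("width",readout.current_width(),"grip",readout.current_finger_force())
    manip.movel([x,y,125])
def place(x0,xmax,y=0):
    p=jig(x0,y,125); manip.move_pose(p,best(p,90+JY)); manip.movel(jig(x0,y,60)); manip.movel(jig(x0,y,41.4),rate=60)
    print("f before",readout.current_ft_force().round(1))
    hit=manip.movel(jig(xmax,y,41.4),rate=15,stop_force=5)
    print("hit",hit,"tcp jig",tojig(readout.current_tcp_pos()),readout.current_ft_force().round(1))
def tojig(p):
    a=np.radians(JY); d=np.array(p[:2])-O; return (np.array([[np.cos(a),np.sin(a)],[-np.sin(a),np.cos(a)]])@d).round(2),round(p[2],2)
def release():
    p=readout.current_tcp_pos(); manip.command_gripper(40); manip.movel([p[0],p[1],125])
E
python3 - <<'E'
from h import *
p=[559,-247,130]
print(best(p,98.0).round(2).tolist(), readout.current_ee_rot().round(2).tolist())
pick(559.0,-247.1,98.0)
place(-18,4)
print(readout.current_time(), readout.current_width())
E
```

```text
[[0.99, 0.14, 0.0], [0.14, -0.99, 0.0], [0.0, 0.0, -1.0]] [[0.93, 0.36, -0.0], [0.36, -0.93, 0.0], [0.0, -0.0, -1.0]]
width 12.75227244782364 grip 59.65862810611725
f before [-0.9  0.9  4.7]
hit True tcp jig (array([-17.05,   0.22]), np.float64(41.84)) [-0.9 -0.6  5.6]
6.575 12.850834853351872
```

```bash
python3 - <<'E'
from h import *
p=readout.current_tcp_pos(); manip.movel(jig(-17,0,42.6),rate=30); print(readout.current_ft_force().round(1),tojig(readout.current_tcp_pos()))
hit=manip.movel(jig(4,0,42.6),rate=15,stop_force=5)
print(hit,tojig(readout.current_tcp_pos()),readout.current_ft_force().round(1),readout.current_time())
c=vision.read_camera("side"); cv2.imwrite("pics/side1.png",cv2.resize(c["img"][140:250,140:320,::-1],(800,489),interpolation=2))
E
```

```text
[ 0.1  0.3 -1.7] (array([-17.03,   0.06]), np.float64(42.43))
True (array([-6.94,  0.18]), np.float64(42.03)) [ 0.1 -0.  -0.9] 7.6417
```

View pics/side1.png

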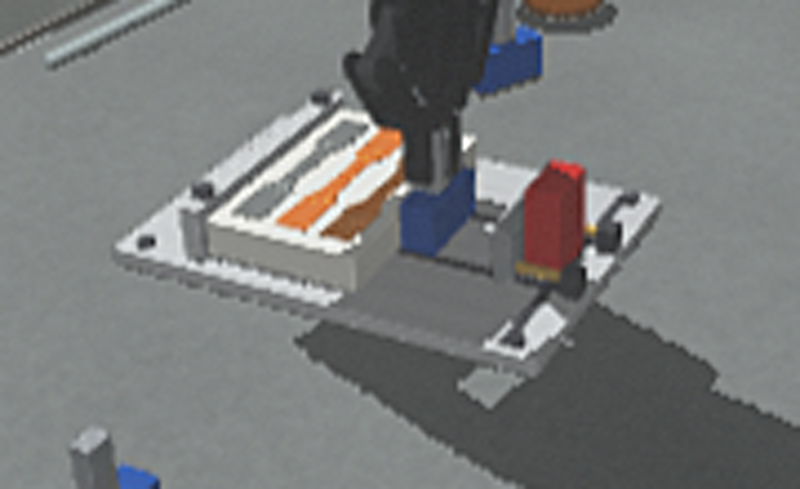

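The picture shows the spacer held at (435,215), standing flat against the mould edge and square to it. I set it down, then go and get the second one at (424,-263).

```bash
python3 - <<'E'
from h import *
x=tojig(readout.current_tcp_pos())[0]
hit=manip.movel(jig(x[0],x[1],40),rate=15,stop_force=2.5); print(hit,tojig(readout.current_tcp_pos()),readout.current_ft_force().round(1))
release()
pick(424.4,-263.2,67.0)
c=vision.read_camera("top"); np.savez("top1.npz",**{k:c[k] for k in("img","range_z","intrinsics","R","t")})
a=np.radians(JY);J=np.array([[np.cos(a),np.sin(a)],[-np.sin(a),np.cos(a)]])
for s in spacers(c,10): print(s, "jig",J@(s["block"]-O),J@(s["stem"]-O))
print(readout.current_time(),readout.current_width())
E
```

```text
True (array([-6.85,  0.05]), np.float64(41.82)) [-1.7  0.   7. ]
width 13.090760429068467 grip 58.94347071647644
{'uv': array([260., 177.]), 'block': array([575.1, -39.2]), 'size': array([17.7, 46.8]), 'yaw': np.float32(97.94994), 'stem': array([576.1, -40.2]), 'ext': array([10.9, 11.4]), 'zs': np.float64(71.39615264402035)} jig [-9.04669146 -0.7793418 ] [-8.166516   -1.88627051]
12.2833 12.912064823691283
```

```bash
python3 - <<'E'
from h import *
p=jig(-34,0,125); manip.move_pose(p,best(p,90+JY)); manip.movel(jig(-34,0,60)); manip.movel(jig(-34,0,43),rate=60)
print(readout.current_ft_force().round(1))
hit=manip.movel(jig(-18,0,43),rate=15,stop_force=5); print(hit,tojig(readout.current_tcp_pos()),readout.current_ft_force().round(1))
x=tojig(readout.current_tcp_pos())[0]
hit=manip.movel(jig(x[0],x[1],40),rate=15,stop_force=2.5); print(hit,tojig(readout.current_tcp_pos()),readout.current_ft_force().round(1))
release()
p=jig(-140,0,150); manip.move_pose(p,best(p,90+JY)); manip.command_gripper(0)
c=vision.read_camera("top"); s=vision.read_camera("side")
np.savez("top2.npz",**{k:c[k] for k in("img","range_z","intrinsics","R","t")})
cv2.imwrite("pics/v2.png",np.hstack([cv2.resize(c["img"][105:230,215:315],(320,400),interpolation=2),cv2.resize(s["img"][140:250,160:292],(480,400),interpolation=2)])[...,::-1])
a=np.radians(JY);J=np.array([[np.cos(a),np.sin(a)],[-np.sin(a),np.cos(a)]])
P=cloud(c);Q=(P[...,:2]-O)@J.T;z=P[...,2]
b=cv2.inRange(cv2.cvtColor(c["img"],cv2.COLOR_RGB2HSV),(105,120,50),(130,255,255))>0
q=Q[b&(abs(z-38)<4)&(abs(Q[...,0]+17)<30)]; print("stack",cv2.minAreaRect(q.astype(np.float32)),np.percentile(q,[1,99],axis=0).round(1))
q=Q[(z>60)&(z<76)&(abs(Q[...,0]+17)<25)&(abs(Q[...,1])<20)]; print("stems",q.mean(0),q.min(0),q.max(0))
for w in(-1,1):
    for x0 in(-7,-27):
        q=Q[b&(abs(z-38)<4)&(abs(Q[...,0]-x0)<8)]; 
    
print(readout.current_time())
E
```

```text
[ 0.  -0.1 -0.8]
True (array([-25.74,   0.18]), np.float64(42.55)) [ 0.9  0.8 -1.4]
True (array([-25.67,   0.26]), np.float64(41.89)) [-2.1  0.3  8.2]
stack ((-15.660961151123047, 121.40310668945312), (290.9968566894531, 38.745792388916016), 88.823974609375) [[-37.3 -23.6]
 [  1.5 264. ]]
stems [-17.47701613  -2.08796731] [-32.5880497   -8.25180022] [-2.05578415  4.12632957]
17.3667
```

View pics/v2.png

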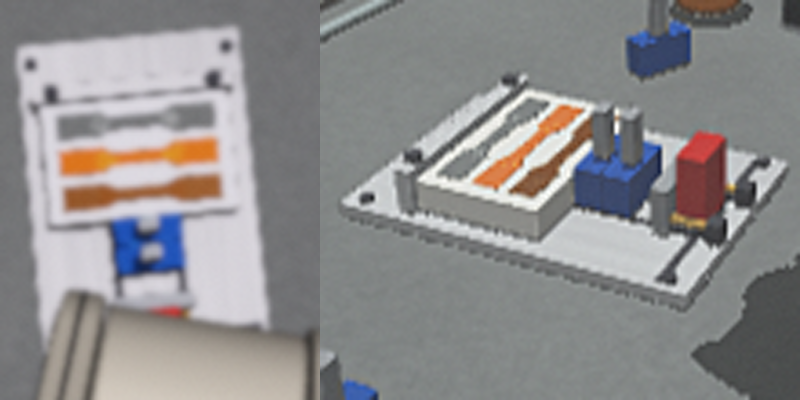

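The pictures show two spacers standing side by side against the mould (top (147,243), side (615,180)), with the jaw still open. I check the centring against the jaw before pushing.

```bash
python3 - <<'E'
import re
from h import *
c=dict(np.load("top2.npz"));d=dict(np.load("top0.npz"))
a=np.radians(JY);J=np.array([[np.cos(a),np.sin(a)],[-np.sin(a),np.cos(a)]])
v,u=np.mgrid[:384,:512]; uv=np.c_[u.ravel(),v.ravel()]
def Qh(c,h): return ((ray(c,uv,h)[:,:2]-O)@J.T).reshape(384,512,2)
b=cv2.inRange(cv2.cvtColor(c["img"],cv2.COLOR_RGB2HSV),(105,110,40),(130,255,255))>0
Q=Qh(c,38)
for x0 in(-7,-17,-27):
    q=Q[b&(abs(Q[...,0]-x0)<6)&(abs(Q[...,1])<40)]; print("blue",x0,len(q),q[:,1].min(),q[:,1].max(),(q[:,1].min()+q[:,1].max())/2)
m=(b&(abs(Q[...,1])<40)&(abs(Q[...,0]+17)<30)); print(cv2.minAreaRect(Q[m].astype(np.float32)))
P=cloud(d);Q0=(P[...,:2]-O)@J.T;z=P[...,2]
for nm,Qx,zz in(("jaw0",Q0,z),):
    q=Qx[(zz>36)&(zz<45)&(Qx[...,0]>-68)&(Qx[...,0]<-50)]; print(nm,q.min(0),q.max(0),cv2.minAreaRect(q.astype(np.float32)))
    q=Qx[(zz>28)&(zz<36)&(Qx[...,0]>-5)&(Qx[...,0]<90)&(abs(Qx[...,1])<80)]; print("mould",q.min(0),q.max(0),cv2.minAreaRect(q.astype(np.float32)))
E
```

```text
blue -7 83 -25.16189779927399 24.96535746162232 -0.0982701688258345
blue -17 95 -24.221341988027493 23.75389071533197 -0.23372563634776178
blue -27 76 -23.28250453609254 24.647649956054025 0.682572709980743
((-19.214548110961914, -0.026744842529296875), (50.087894439697266, 40.07360076904297), 89.68424987792969)
jaw0 [ -67.54000759 -518.66591119] [-50.26321007  29.41436007] ((-58.87411880493164, -244.62509155273438), (548.0800170898438, 17.199796676635742), 89.98612213134766)
mould [  2.76636731 -70.6726499 ] [89.94645795 69.48501825] ((46.33890151977539, -0.5661163330078125), (140.12290954589844, 87.08729553222656), 89.8713607788086)
```

The stack is centred (y offset about 0), square (0.3°) and 40x50 mm in plan. Now I push, expecting contact with the red block at TCP x of about -98 and the stack to close about 17 mm later.

```bash
python3 - <<'E'
from h import *
R=best(jig(-130,0,60),90+JY)
manip.movel(jig(-130,0,100),frame=R); manip.movel(jig(-130,0,33)); manip.movel(jig(-106,0,33),rate=60)
print(readout.current_ft_force().round(1))
h=manip.movel(jig(-90,0,33),rate=15,stop_force=1.5); print("contact",h,tojig(readout.current_tcp_pos()),readout.current_ft_force().round(1))
h=manip.movel(jig(-60,0,33),rate=12,stop_force=18); print("shut",h,tojig(readout.current_tcp_pos()),readout.current_ft_force().round(1))
manip.hold(0.3); print(tojig(readout.current_tcp_pos()),readout.current_ft_force().round(1),readout.current_time())
E
```

```text
[0.2 0.4 0.5]
contact True (array([-9.841e+01,  7.000e-02]), np.float64(32.72)) [-1.1 -0.7  1.9]
shut True (array([-81.97,   0.37]), np.float64(32.24)) [-3.2 -0.6  2.1]
(array([-83.19,   0.64]), np.float64(31.62)) [-2.3 -1.2  2.1] 21.7167
```

The jaw moved about 16.4 mm and closed on the stack, well short of 30 mm, but the arm relaxed after the stop. I now press on in small steps until a firm push is held.

```bash
python3 - <<'E'
from h import *
x=-82.0
while x<-74:
    manip.movel(jig(x,0,33),rate=10); manip.hold(0.25)
    f=readout.current_ft_force(); a=np.radians(JY); fx=-(f[0]*np.cos(a)+f[1]*np.sin(a))
    print(x,tojig(readout.current_tcp_pos()),f.round(1),round(fx,1))
    if fx>18: break
    x+=0.5
manip.hold(1); print(tojig(readout.current_tcp_pos()),readout.current_ft_force().round(1),readout.current_time())
c=vision.read_camera("top"); s=vision.read_camera("side")
cv2.imwrite("pics/v3.png",np.hstack([cv2.resize(c["img"][105:230,215:315],(320,400),interpolation=2),cv2.resize(s["img"][140:250,160:292],(480,400),interpolation=2)])[...,::-1])
E
```

```text
-82.0 (array([-82.21,   0.1 ]), np.float64(32.89)) [-3.3  0.7 -1.5] 3.2
-81.5 (array([-81.44,   0.  ]), np.float64(33.03)) [-3.2  0.8 -1.8] 3.1
-81.0 (array([-81.2,  -0. ]), np.float64(32.97)) [-4.4  0.1 -0.7] 4.4
-80.5 (array([-8.117e+01,  4.000e-02]), np.float64(32.97)) [-6.6  0.3  0.5] 6.6
-80.0 (array([-8.121e+01,  4.000e-02]), np.float64(32.97)) [-7.3 -0.5  2.3] 7.3
-79.5 (array([-8.12e+01,  6.00e-02]), np.float64(32.95)) [-10.   -1.9   4.1] 10.2
-79.0 (array([-8.121e+01,  6.000e-02]), np.float64(32.95)) [-10.5  -2.    5.9] 10.7
-78.5 (array([-8.122e+01,  7.000e-02]), np.float64(32.93)) [-12.1  -3.1   8.1] 12.4
-78.0 (array([-81.21,   0.09]), np.float64(32.92)) [-13.7  -3.4   9.9] 14.0
-77.5 (array([-81.22,   0.12]), np.float64(32.91)) [-15.8  -4.4  11.2] 16.2
-77.0 (array([-81.21,   0.13]), np.float64(32.92)) [-16.5  -6.   12.9] 17.1
-76.5 (array([-81.23,   0.12]), np.float64(32.92)) [-18.7  -5.5  13.8] 19.2
(array([-81.24,   0.14]), np.float64(32.91)) [-17.9  -5.7  13.7] 28.8333
```

View pics/v3.png

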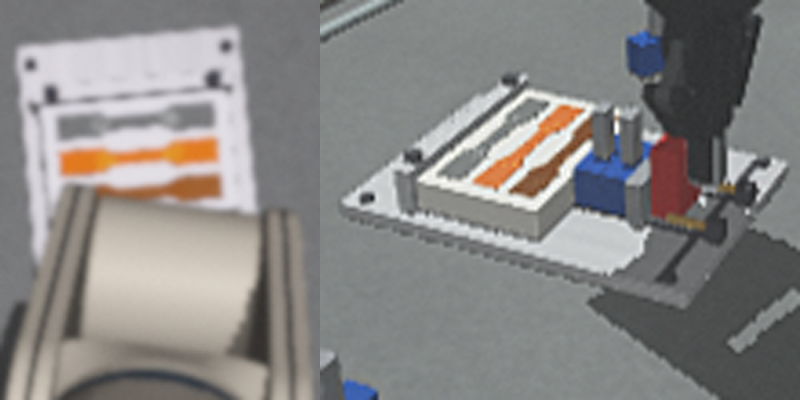

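The side picture shows the jaw at (638,195) shut tight on both spacers at (610,180), which are square against the mould. The fingers are holding on the red block at (672,175). The push is steady at about 18 N with the jaw 17 mm along its travel, so I hand in.

```bash
python3 -c "
from h import *
print(ticket.finish_job())"
```

```text
the job is handed in; nothing more can be done
None
```

Job handed in at about 29 s: two blue spacers stand square and centred against the mould, and the arm is still holding the clamp shut on them with about 18 N, roughly 17 mm into its 30 mm travel; the cups and stopwatch were not touched.

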